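Push a mounting plate into the drilling jig, under its sprung jaw and up to the stop

TASK

Push the flat steel mounting plate across the bench, lengthwise into the drilling jig, so that it wedges the yellow sprung jaw up and the jaw closes on its top, and press it firmly home against the adjusting screw of the red depth stop. The stop is only held by friction and is already set, so feel for it and do not shove it off its setting. Keep the plate flat on the bench all the way and leave the drill, the loose fittings and the spanner where they are.

Things in the scene. Friction and masses are not known exactly. Their poses are not given: they have to be found in the camera images.
- plate: loose mounting plate of bare folded steel, a flat slab 150 long (its x axis) x 100 wide (y) x 18 high, about 0.4 kg, with black holes in its top; either end may go first. Origin: centre of its underside. Too wide and low to grasp, so push it by its edges.
- jig: drilling jig fixed to the bench, which is its channel's floor. Origin: on the bench, mid channel mouth; x points into the channel. Two aluminium side rails, 24 high, x = 0 to 170, inner faces at y = +-54; before the mouth, flared lead-ins 24 high widen to about 160 at x = -58. Blue bridge over the rails at x = 13 to 37, 144 wide, underside 58, top 66 high.
- jaw: yellow sprung hold-down jaw, 40 wide, hinged under the bridge; origin on its hinge, 46 high at jig x = 25. It slopes down into the channel to a round nose at jig x = 85, 5 above the bench. The plate's front edge meets the slope at about jig x = 65, lifts it against the spring (some 8 to 12 N of push), and the nose then drags on the plate's top.
- stop: red depth stop in the channel beyond the jaw's nose, 56 wide, 29 high, black knob on top. Origin: middle of its front face, at bench height; x points into the channel. A steel adjusting screw, 12 thick, 11 above the bench, sticks out of that face towards the mouth by 3 to 15 (not measured): the plate meets its tip. The stop slips along the channel if pushed with more than about 14 N.
- drill: bystander: cordless drill standing on its battery, black with orange chuck, about 200 x 75 x 185 high; origin under the battery's centre
- valve_red: bystander: standing brass valve, 42 dia x 76 high, with a red lever 70 long; origin under its centre
- valve_blue: bystander: standing brass valve, 42 dia x 76 high, with a blue lever 70 long; origin under its centre
- coupling_a: bystander: standing nickel pipe coupling, 38 dia x 66 high; origin under its centre
- coupling_b: bystander: a second standing nickel pipe coupling, 38 dia x 66 high; origin under its centre
- tee: bystander: brass tee fitting, 100 x 36 x 70 high; origin under its centre
- spanner: bystander: steel spanner lying flat, 200 long; origin under its middle

How it is judged:
On the way, in this order (a step that is already met when the one before it is completed fails the run):
1. the plate has gone under the sprung jaw, which presses on it (contact force between jaw and plate above 1 N and x of plate in the frame of jig above -0.01 m), for 0.1 s.
2. the plate is pressed against the stop's screw with more than 3 N (contact force between plate and stop above 3 N), for 0.05 s.
At the end, for the whole second after the job is handed in: The plate lies still and flat in the jig's channel, lengthwise (within 0.1 rad) and within 8 mm of its middle, left where it met the stop's screw (its front end at most 18 mm from the stop's face), the jaw pressing on its top with more than 1 N, and the stop within 3 mm of where it was set (x of plate in the frame of stop between -0.093 and -0.074 m and y of plate in the frame of stop between -0.008 and 0.008 m and angle between the x axis of plate and the x axis of jig, either way round below 0.1 rad and contact force between jaw and plate above 1 N and height (world z) of plate below 0.005 m and angle between plate's own z axis and vertical below 0.06 rad and linear speed of plate below 0.01 m/s and distance of stop from where it was at the start of the episode below 0.003 m); the robot touches nothing.
It fails at once if the stop was shoved more than 3 mm from its setting (distance of stop from where it was at the start of the episode above 0.003 m).
It fails at once if the plate was lifted or tipped (origin over 15 mm up, or tilted over 0.2 rad) (height (world z) of plate above 0.015 m or angle between plate's own z axis and vertical above 0.2 rad).
It fails at once if a bystander was moved more than 25 mm (distance of any of drill, valve_red, valve_blue, coupling_a, coupling_b, tee, spanner from where it was at the start of the episode above 0.025 m).
It also fails if it takes over 72 s, if anything falls off the work surface, if the arm or the gripper's body presses on something with over 40 N, if the wrist force passes 120 N, or if a joint passes its speed limit or range.

ROBOT

A 6-joint arm with a two-finger parallel gripper is mounted at the origin on the work surface. World frame = base frame: x ahead of the robot, y to its left, z up, the work surface at z = 0. Lengths are in m, angles in rad, forces in N, time in s.
With the tool pointing down it reaches from about 0.325 to 0.775 m from the base axis. Payload 9.3 kg.
Tool frame: the origin (TCP) lies on the centre line of the jaws, within the pads' length; the fingertips stand 8 mm ahead of it and the grasp point (between the pads) lies 11 mm behind it; z points along the fingers, y is the line along which they close (so a half turn about z gives the same grasp; the last joint's range is limited). The gripper opens to 85 mm and grips with 20 to 120 N. Pads are 22 mm wide; open, the fingers measure 114 mm over their backs; the gripper's body (76 mm by 85 mm) begins 54 mm behind the grasp point. The pads swing forward as they close: fully open they stand 13 mm farther back than shut.
Start: joints at [1.101, 0.259, 0.021, 1.334, 0, 1.418], TCP at [0.171, 0.523, 0.239] pointing down, gripper open.
Joint ranges: [-3.04, 3.04], [-0.91, 1.82], [-1.04, 1.36], [-1.92, 1.95], [-1.52, 1.45], [-3.14, 3.14]. Speed limits (rad/s): [2.22, 2.22, 2.79, 3.14, 3.14, 3.14].

INTERFACE

Orientations are given as a 3x3 rotation matrix whose columns are the frame's x, y, z axes.
In Python, from workcell import bot gives the robot as it stands. The module is installed in compiled form; this text tells all that it offers.
- The arm moves only by the shell command python3 -m creep 'ROWS' [FORCE]. ROWS is JSON, a list of rows, each a list of 3 entries, a list of its own where there are three numbers: the opening, from -1 (shut) to 1 (fully open), so that 0 is half open, then the shift along the tool's x, y, z in units of 30 mm (1.0 is 30 mm), then the turn about the tool's z in units of 6 degrees (1.0 is 6 degrees). In form: [[jaw, [dx, dy, dz], yaw], ...]. A call has 1 to 5 rows; each row shifts and turns the commanded pose from where the row before left it, along the tool's axes as they then stand; what a row does not reach is not made up. A row lasts 1/12 s, in which the tool goes at most 41.7 mm and 7.16 degrees, less where a joint would pass 70% of its speed; a pose out of reach is approached as far as the arm can. A call is refused whole if a number of a shift passes 1 or a number of a turn 1, either way. A call with a gripper value outside its range is refused whole. The fingers move at their own pace and stop on an object; FORCE is the grip in N (left out, the last holds). Time passes only in rows, so rows that do not move let the fingers close. It gives the time, the measured TCP pose, the force, the opening and the grip force at its end, in the units of the state.
- bot.read_state(): the state, without advancing time (a new reading comes with each control period).
- bot.get_image(name): name is "scene" or "top" or "wrist"; returns a dict with "color" (384x512x3 uint8, red, green, blue), "fx", "fy", "cx", "cy" (pixels), "D" ([k1, k2, p1, p2, k3] as OpenCV has them; the pictures are not rectified), "extrinsics" (4x4, takes a point from world to camera coordinates). Camera axes: x right, y up, looking along -z (the intrinsics and any distortion apply to the point x, -y, -z); pixel columns grow to the right and rows downward; lengths in m; the calibration is good to about 2 mm. A picture is of the moment at which its call begins. There is no depth.
- bot.job_done(): hands the job in; it is judged then, once.
The state is a dict: "clock": time; "q": joint angles; "dq": joint speeds; "tau": joint torques, N m; "tcp_pos": TCP position; "tool_rot": TCP orientation; "contact_force": force on the tool from outside, world axes, zero at the start; "torque": the same for the moment, N m; "width": opening from 0.0 (shut) to 1.0 (fully open); "grasp_force": force on a finger pad.
Only numpy, scipy, OpenCV 4.12 (cv2) and the standard library are available. Lean on these libraries where they do the work, as an engineer would, in place of code of your own. Each camera call takes 0.05 s, during which the arm holds its last target. There are 200 camera calls.

## Working session

There is one attempt and no reset: what is moved stays moved. The work goes in short steps, Python scripts to look and compute and a shell command to move; the robot and the scene stay as the last step left them, time stands still between calls to the robot, and variables do not carry over. Pictures are saved under pics/ and viewed, at most 10 in all, crops included, and the job is handed in when it is done.

```bash
mkdir -p pics; python3 - <<'E'
from workcell import bot
import cv2,numpy as np,pickle
d={}
for n in("scene","top"):
    d[n]=bot.get_image(n); cv2.imwrite(f"pics/{n}1.png",cv2.resize(d[n]["color"][:,:,::-1],(800,600),interpolation=cv2.INTER_CUBIC))
    print(n,{k:v for k,v in d[n].items() if k!="color"})
pickle.dump(d,open("d.pkl","wb"))
s=bot.read_state();print(s)
E
```

```text
scene {'fx': 385.5014352439052, 'fy': 385.5014352439052, 'cx': 252.84679134031597, 'cy': 193.42901683149375, 'D': array([-0.04309667,  0.        ,  0.        ,  0.        ,  0.        ]), 'extrinsics': array([[-0.0685196 ,  0.99764645, -0.00257282, -0.0042831 ],
       [-0.52536715, -0.0338903 ,  0.85020045,  0.24347871],
       [ 0.84811227,  0.05960707,  0.52645282, -1.56838424],
       [ 0.        ,  0.        ,  0.        ,  1.        ]])}
top {'fx': 384.13508075943037, 'fy': 384.13508075943037, 'cx': 257.00897183896495, 'cy': 198.7294351157199, 'D': array([-0.09576377,  0.        ,  0.        ,  0.        ,  0.        ]), 'extrinsics': array([[ 0.02733095, -0.99958093, -0.00953835,  0.04690646],
       [ 0.99837599,  0.0268184 ,  0.05026096, -0.57285036],
       [-0.04998409, -0.01089654,  0.99869057, -1.22439539],
       [ 0.        ,  0.        ,  0.        ,  1.        ]])}
{'clock': 0.1, 'q': array([ 1.10141232e+00,  2.59155396e-01,  2.08402822e-02,  1.33370423e+00,
       -2.99976254e-05,  1.41818531e+00]), 'dq': array([-1.18759987e-04, -2.63728092e-04,  1.72989347e-03, -2.42509884e-03,
        2.20914398e-05, -1.24455738e-03]), 'tau': array([ 5.86635346e-03, -5.56691873e+01,  3.45072520e+01,  1.16295973e-02,
       -1.08060917e-04, -3.65103301e-05]), 'tcp_pos': array([0.17123392, 0.52241111, 0.23871706]), 'tool_rot': array([[-9.50245549e-01,  3.11501394e-01, -5.26464430e-04],
       [ 3.11501800e-01,  9.50244921e-01, -1.10431691e-03],
       [ 1.56273893e-04, -1.21336685e-03, -9.99999252e-01]]), 'contact_force': array([-0.32267668,  0.22753063,  0.43340124]), 'torque': array([-0.07070529,  0.0003947 , -0.01802315]), 'grasp_force': 0.0, 'width': 0.9984689177997573}
```

View pics/top1.png

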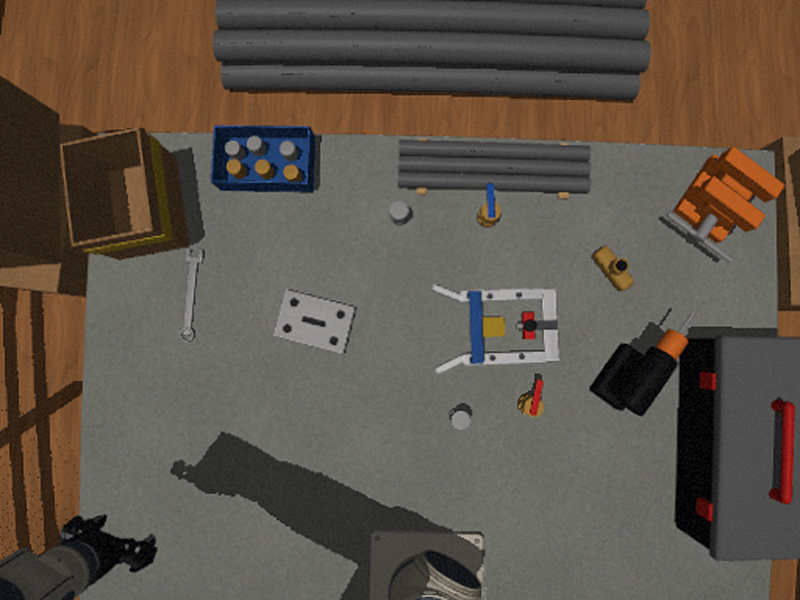

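View pics/scene1.png

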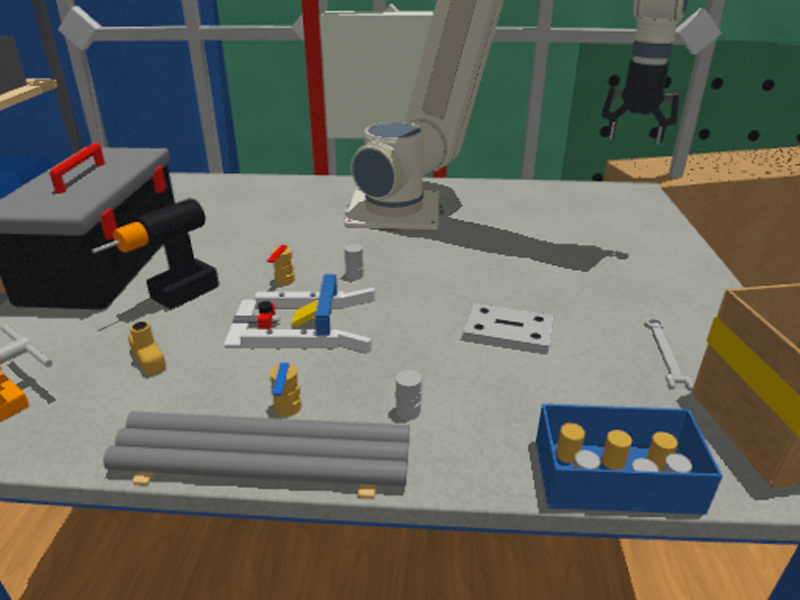

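The top view (800x600) shows the plate at about (315,321), slightly rotated. The jig mouth opens left at about (440,327), with the blue bridge at (476,327), the yellow jaw at (493,326) and the red stop at (529,325). The lane between the plate and the jig is clear. The scene view agrees.

```bash
cat > h.py <<'E'
import cv2,numpy as np
def ray(im,uv,z):
    K=np.array([[im["fx"],0,im["cx"]],[0,im["fy"],im["cy"]],[0,0,1]])
    n=cv2.undistortPoints(np.float64(uv).reshape(-1,1,2),K,im["D"])[:,0]
    E=im["extrinsics"];R,t=E[:3,:3],E[:3,3]
    d=np.c_[n[:,0],-n[:,1],-np.ones(len(n))]@R; c=-R.T@t
    return c+d*((z-c[2])/d[:,2])[:,None]
def blob(m,win):
    x0,y0,x1,y1=win; w=np.zeros(m.shape,np.uint8); w[y0:y1,x0:x1]=255*m[y0:y1,x0:x1]
    cs=cv2.findContours(w,cv2.RETR_EXTERNAL,cv2.CHAIN_APPROX_NONE)[0]
    return max(cs,key=cv2.contourArea)
def plate(im,win):
    g=im["color"].astype(int).min(2)
    c=blob(g>g_thr(im,win),win)
    P=ray(im,c.reshape(-1,2),.018)[:,:2]
    (cx,cy),(a,b),an=cv2.minAreaRect((P*1000).astype(np.float32))
    if a<b: an+=90;a,b=b,a
    return cx,cy,a,b,an
def g_thr(im,win):
    x0,y0,x1,y1=win
    return cv2.threshold(im["color"].min(2)[y0:y1,x0:x1].copy(),0,255,cv2.THRESH_OTSU)[0]
E
python3 - <<'E'
import pickle,cv2,numpy as np
from h import *
im=pickle.load(open("d.pkl","rb"))["top"]
print("plate mm",plate(im,(165,175,240,235)))
hsv=cv2.cvtColor(im["color"],cv2.COLOR_RGB2HSV);H,S,V=hsv[...,0].astype(int),hsv[...,1],hsv[...,2]
def rect(m,win,z,n):
    c=blob(m,win);P=ray(im,c.reshape(-1,2),z)[:,:2]*1000
    print(n,cv2.minAreaRect(P.astype(np.float32)),P.min(0),P.max(0))
rect((abs(H-112)<14)&(S>110),(280,175,325,240),.066,"bridge")
rect(((H<8)|(H>172))&(S>130),(325,190,352,225),.029,"stop")
rect((abs(H-26)<8)&(S>130),(300,195,330,225),.03,"jaw")
g=im["color"].min(2)
# rails: inner edges via columns; bright pixels
for u in(318,324,345):
    col=g[175:240,u]; v=np.where(col>130)[0]+175; print(u,v, ray(im,[(u,k) for k in (v.min()-.5,v.max()+.5)],.024)[:,:2]*1000)
E
python3 - <<'E'
import cv2
im=cv2.imread("pics/top1.png")
cv2.imwrite("pics/crop.png",cv2.resize(im[260:400,260:580],(800,350),interpolation=cv2.INTER_CUBIC))
E
```

```text
plate mm (545.1844482421875, 243.67620849609375, 148.31011962890625, 98.44025421142578, 77.14139556884766)
bridge ((541.345458984375, -85.802001953125), (142.2066650390625, 25.504209518432617), 2.7933096885681152) [ 469.92268799 -100.99439162] [612.09246695 -70.26005676]
stop ((563.9083251953125, -195.09385681152344), (19.170984268188477, 22.684513092041016), 1.5323357582092285) [ 554.02439466 -206.44325171] [ 573.7937282  -183.72878125]
jaw ((542.889892578125, -124.84033966064453), (38.2180061340332, 41.71280288696289), 1.4955981969833374) [ 523.24300631 -145.90148527] [ 562.45373156 -103.67900611]
318 [186 187 188 189 190 191 226 227 228 229 230 231 232] [[ 618.6608073  -132.24542526]
 [ 468.22892002 -135.27968808]]
324 [185 186 187 188 189 190 191 226 227 228 229 230 231 232] [[ 622.41680002 -151.51904713]
 [ 468.70696885 -154.50405176]]
345 [185 186 187 188 189 190 225 226 227 228 229 230 231] [[ 624.31497562 -219.39954108]
 [ 473.53716721 -221.94335603]]
```

View pics/crop.png

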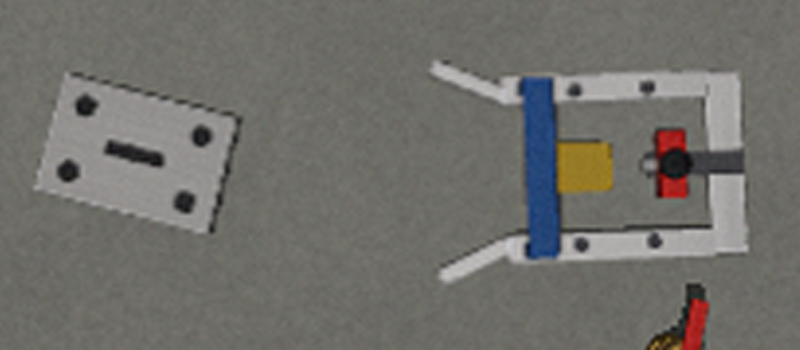

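The measurements match the given sizes:
- **Plate:** 148x98, centred at (545,244) mm, long axis at 77°.
- **Jig:** mouth at about (540,-61), x axis along (0.052,-0.999).

I'll put the half-open gripper behind the plate's rear end.

```bash
C="python3 -m creep"
python3 -m creep '[[0.4,[-1,-0.11,0],0],[0.4,[-1,-0.11,0],0],[0.4,[-1,-0.11,0],0],[0.4,[-1,-0.11,0],0],[0.4,[-1,-0.11,0],0]]' >/dev/null
python3 -m creep '[[0.4,[-1,-0.11,0],0],[0.4,[-1,-0.11,0],0],[0.4,[-1,-0.11,0],0],[0.4,[-1,-0.11,0],0],[0.4,[-1,-0.11,0],0]]' >/dev/null
python3 -m creep '[[0.4,[-1,-0.11,0],0],[0.4,[-1,-0.11,0],0],[0.4,[-1,-0.11,0],0],[0.4,[-1,-0.11,0],0],[0.4,[-0.4,-0.04,0],0]]' >/dev/null
python3 -m creep '[[0.4,[0,0,1],1],[0.4,[0,0,1],1],[0.4,[0,0,1],1],[0.4,[0,0,1],1],[0.4,[0,0,1],1]]' >/dev/null
python3 -m creep '[[0.4,[0,0,0],1],[0.4,[0,0,0],1],[0.4,[0,0,0],1],[0.4,[0,0,0],1],[0.4,[0,0,0],1]]' >/dev/null
python3 -m creep '[[0.4,[0,0,0],1],[0.4,[0,0,0],1],[0.4,[0,0,0],1],[0.4,[0,0,0],1],[0.4,[0,0,0],0.1]]'
```

```text
clock: 2.6
tcp_pos: [0.5666, 0.3432, 0.089]
tool_rot: [[0.225, 0.974, -0.001], [0.974, -0.225, -0.0], [-0.0, -0.001, -1.0]]
contact_force: [-0.5, -0.0, -0.3]
width: 0.7
grasp_force: 0.0
```

```bash
python3 -m creep '[[0.4,[0,0,1],0],[0.4,[0,0,1],0],[0.4,[0,0,0.5],0],[0.4,[0,0,0.23],0],[0.4,[0,0,0],0]]'
python3 - <<'E'
from workcell import bot
from h import *
im=bot.get_image("top");cv2.imwrite("pics/t2.png",cv2.resize(im["color"][150:260,120:270,::-1],(750,550)))
s=bot.get_image("scene");cv2.imwrite("pics/s2.png",cv2.resize(s["color"][140:240,270:430,::-1],(800,500)))
E
python3 - <<'E'
import cv2,numpy as np
a=cv2.imread("pics/t2.png");b=cv2.imread("pics/s2.png")
cv2.imwrite("pics/ts2.png",np.vstack([cv2.resize(a,(400,293)),cv2.resize(b,(400,250))]))
E
```

```text
clock: 3.02
tcp_pos: [0.566, 0.3427, 0.0056]
tool_rot: [[0.219, 0.976, -0.003], [0.976, -0.219, -0.001], [-0.002, -0.003, -1.0]]
contact_force: [0.8, -0.6, -0.4]
width: 0.701
grasp_force: 0.0
```

View pics/ts2.png

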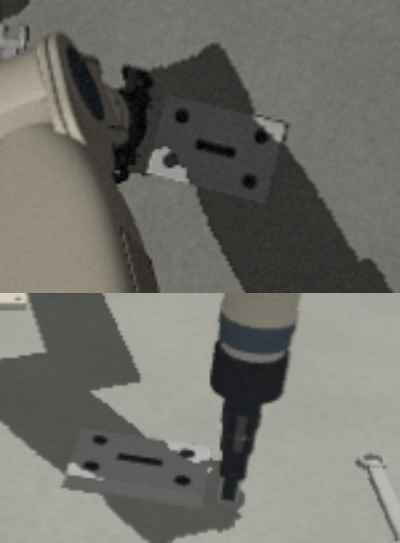

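The gripper stands square behind the plate's rear end with about a 1.5 cm gap, clear of the bench. I'll make contact and begin the steering arc.

```bash
python3 -m creep '[[0.4,[-0.13,0,0],0],[0.4,[-0.13,0,0],0],[0.4,[-0.13,0,0],0],[0.4,[-0.13,0,0],0],[0.4,[-0.1,0,0],0]]'
python3 -m creep '[[0.4,[-0.16,-0.025,0],-0.083],[0.4,[-0.16,-0.025,0],-0.083],[0.4,[-0.16,-0.025,0],-0.083],[0.4,[-0.16,-0.025,0],-0.083],[0.4,[-0.16,-0.025,0],-0.083]]'
python3 -m creep '[[0.4,[-0.16,-0.025,0],-0.083],[0.4,[-0.16,-0.025,0],-0.083],[0.4,[-0.16,-0.025,0],-0.083],[0.4,[-0.16,-0.025,0],-0.083],[0.4,[-0.16,-0.025,0],-0.083]]'
python3 -m creep '[[0.4,[-0.16,-0.025,0],-0.083],[0.4,[-0.16,-0.025,0],-0.083],[0.4,[-0.16,-0.025,0],-0.083],[0.4,[-0.16,-0.025,0],-0.083],[0.4,[-0.16,-0.025,0],-0.083]]'
python3 - <<'E'
from workcell import bot
from h import *
im=bot.get_image("top");cv2.imwrite("pics/t3.png",cv2.resize(im["color"][150:260,170:370,::-1],(800,440)))
E
```

```text
clock: 3.53
tcp_pos: [0.5634, 0.325, 0.0083]
tool_rot: [[0.221, 0.975, 0.002], [0.975, -0.221, 0.002], [0.002, 0.001, -1.0]]
contact_force: [0.2, 4.9, 2.8]
width: 0.698
grasp_force: 2.3
clock: 3.95
tcp_pos: [0.555, 0.3026, 0.0082]
tool_rot: [[0.177, 0.984, 0.002], [0.984, -0.177, 0.002], [0.002, 0.001, -1.0]]
contact_force: [1.1, 5.0, 3.7]
width: 0.701
grasp_force: 2.6
clock: 4.37
tcp_pos: [0.5474, 0.2795, 0.0083]
tool_rot: [[0.134, 0.991, 0.002], [0.991, -0.134, 0.002], [0.002, 0.002, -1.0]]
contact_force: [0.4, 5.5, 3.6]
width: 0.701
grasp_force: 2.7
clock: 4.78
tcp_pos: [0.5408, 0.2562, 0.0083]
tool_rot: [[0.091, 0.996, 0.002], [0.996, -0.091, 0.002], [0.002, 0.002, -1.0]]
contact_force: [0.4, 5.8, 4.0]
width: 0.704
grasp_force: 2.8
```

View pics/t3.png

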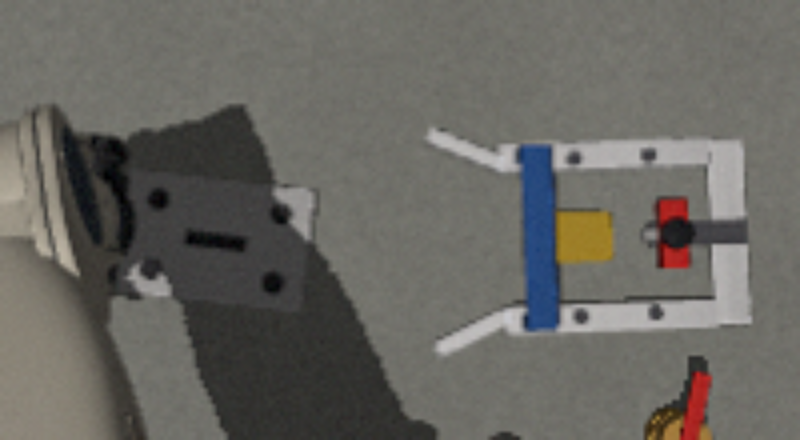

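The plate (crop holes at (158,199), (282,213), (150,268), (272,283)) follows square against both fingers and heads for the mouth. The tips appear to rub the bench, with 4 N upward on the tool, so I'll raise them a little. I'll also work out the plate pose from the holes.

```bash
python3 -m creep '[[0.4,[0.08,0,-0.06],0],[0.4,[0,0,-0.1],0],[0.4,[0,0,0],0]]'
cat >> h.py <<'E'
JO=np.array([540.0,-60.8]);JX=np.array([.052,-.9986]);JY=np.array([.9986,.052])
def jig(p): p=np.asarray(p)-JO; return p@JX,p@JY
E
python3 - <<'E'
from h import *;import pickle
im=pickle.load(open("d.pkl","rb"))["top"]
def holes(c,off,s):
    P=ray(im,(np.array(c)+.5)/s-.5+off,.018)[:,:2]*1000
    f=(P[1]+P[3]-P[0]-P[2]); print(P.mean(0),np.degrees(np.arctan2(f[1],f[0])),jig(P.mean(0)))
holes([(158,199),(282,213),(150,268),(272,283)],(170,150),4)
E
```

```text
clock: 5.08
tcp_pos: [0.5406, 0.2581, 0.0126]
tool_rot: [[0.092, 0.996, 0.0], [0.996, -0.092, -0.0], [-0.0, 0.0, -1.0]]
contact_force: [0.2, 0.5, 0.1]
width: 0.702
grasp_force: 0.0
[532.63992349 169.25409951] -95.12239263902065 (np.float64(-230.1147477478169), np.float64(4.613040774771143))
```

```bash
python3 -m creep '[[0.4,[-0.08,0,0],0],[0.4,[-0.135,-0.025,0],-0.083],[0.4,[-0.135,-0.025,0],-0.083],[0.4,[-0.135,-0.025,0],-0.083],[0.4,[-0.135,-0.025,0],-0.083]]'
python3 -m creep '[[0.4,[-0.135,-0.025,0],-0.083],[0.4,[-0.135,-0.025,0],-0.083],[0.4,[-0.135,-0.025,0],-0.083],[0.4,[-0.135,-0.025,0],-0.083],[0.4,[-0.135,-0.025,0],-0.083]]' >/dev/null
python3 -m creep '[[0.4,[-0.135,-0.025,0],-0.083],[0.4,[-0.135,-0.025,0],-0.083],[0.4,[-0.135,-0.025,0],-0.083],[0.4,[-0.135,-0.025,0],-0.083],[0.4,[-0.135,-0.025,0],-0.083]]'
python3 -m creep '[[0.4,[-0.135,-0.025,0],-0.083],[0.4,[-0.135,-0.025,0],-0.083],[0.4,[-0.16,0,0],0],[0.4,[-0.16,0,0],0],[0.4,[-0.16,0,0],0]]'
python3 -m creep '[[0.4,[-0.16,0,0],0],[0.4,[-0.16,0,0],0],[0.4,[-0.16,0,0],0],[0.4,[-0.16,0,0],0],[0.4,[0,0,0],0]]'
python3 - <<'E'
from workcell import bot
from h import *
im=bot.get_image("top");cv2.imwrite("pics/t4.png",cv2.resize(im["color"][150:260,170:370,::-1],(800,440)))
E
```

```text
clock: 5.5
tcp_pos: [0.5359, 0.2395, 0.0122]
tool_rot: [[0.056, 0.998, 0.0], [0.998, -0.056, 0.0], [0.0, 0.0, -1.0]]
contact_force: [0.3, 3.6, 1.3]
width: 0.699
grasp_force: 1.7
clock: 6.33
tcp_pos: [0.5277, 0.199, 0.0122]
tool_rot: [[-0.03, 1.0, -0.0], [1.0, 0.03, -0.0], [-0.0, -0.0, -1.0]]
contact_force: [-0.8, 3.4, -0.1]
width: 0.703
grasp_force: 1.7
clock: 6.75
tcp_pos: [0.5272, 0.1764, 0.0122]
tool_rot: [[-0.047, 0.999, -0.0], [0.999, 0.047, -0.0], [-0.0, -0.0, -1.0]]
contact_force: [-0.3, 3.8, 0.2]
width: 0.699
grasp_force: 1.7
clock: 7.17
tcp_pos: [0.5282, 0.1566, 0.0122]
tool_rot: [[-0.046, 0.999, -0.0], [0.999, 0.046, -0.001], [-0.001, -0.0, -1.0]]
contact_force: [-0.7, 0.4, 0.5]
width: 0.701
grasp_force: 0.0
```

View pics/t4.png

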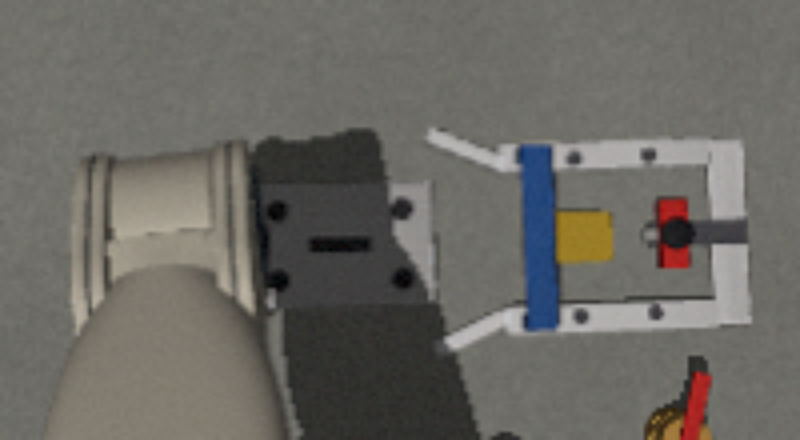

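The plate is now nearly aligned just before the mouth, with holes at (278,210), (402,208), (280,281) and (403,279). I'll compute the offset.

```bash
python3 - <<'E'
from h import *;import pickle
im=pickle.load(open("d.pkl","rb"))["top"]
P=ray(im,(np.array([(278,210),(402,208),(280,281),(403,279)])+.5)/4-.5+(170,150),.018)[:,:2]*1000
f=(P[1]+P[3]-P[0]-P[2]); print(P.mean(0),np.degrees(np.arctan2(f[1],f[0])),jig(P.mean(0)))
from workcell import bot
print("tcp jig",jig(bot.read_state()["tcp_pos"][:2]*1000))
# rail inner corners in the crop (upper/lower near the bridge and at the far end), z=24
for a,b in(((505,172),(518,305)),((600,166),(600,303)),((700,163),(705,299))):
    Q=ray(im,(np.array([a,b])+.5)/4-.5+(170,150),.024)[:,:2]*1000; print(Q[0]-Q[1],jig(Q.mean(0)))
E
```

```text
[532.38549096  68.39124419] -87.51473548506165 (np.float64(-129.40633091661763), np.float64(-0.8859040303487887))
tcp jig (np.float64(-217.8957221560408), np.float64(-0.5420625733990401))
[106.02348026  12.8028938 ] (np.float64(7.269237455886412), np.float64(0.4293536699236406))
[109.63331705   2.18367374] (np.float64(78.2978587952656), np.float64(1.821252310482485))
[108.9667696    5.86997541] (np.float64(160.93367500647827), np.float64(2.4867790828009944))
```

```bash
python3 -m creep '[[0.4,[-0.16,-0.008,0],-0.027],[0.4,[-0.16,-0.008,0],-0.027],[0.4,[-0.16,-0.008,0],-0.027],[0.4,[-0.16,-0.008,0],-0.027],[0.4,[-0.16,-0.008,0],-0.027]]'
python3 -m creep '[[0.4,[-0.16,0,0],0],[0.4,[-0.16,0,0],0],[0.4,[-0.16,0,0],0],[0.4,[-0.16,0,0],0],[0.4,[-0.16,0,0],0]]'
python3 -m creep '[[0.4,[-0.16,0,0],0],[0.4,[-0.16,0,0],0],[0.4,[-0.16,0,0],0],[0.4,[-0.16,0,0],0],[0.4,[-0.16,0,0],0]]'
python3 -m creep '[[0.4,[-0.16,0,0],0],[0.4,[-0.16,0,0],0],[0.4,[-0.16,0,0],0],[0.4,[-0.16,0,0],0],[0.4,[-0.16,0,0],0]]'
```

```text
clock: 7.63
tcp_pos: [0.5281, 0.1332, 0.0122]
tool_rot: [[-0.061, 0.998, -0.0], [0.998, 0.061, 0.0], [0.0, -0.0, -1.0]]
contact_force: [-0.3, 2.4, 0.3]
width: 0.701
grasp_force: 1.4
clock: 8.05
tcp_pos: [0.5297, 0.1092, 0.0121]
tool_rot: [[-0.061, 0.998, -0.0], [0.998, 0.061, -0.0], [-0.0, -0.0, -1.0]]
contact_force: [-0.5, 3.0, -0.5]
width: 0.7
grasp_force: 1.2
clock: 8.47
tcp_pos: [0.5311, 0.0852, 0.0121]
tool_rot: [[-0.061, 0.998, -0.0], [0.998, 0.061, -0.0], [-0.0, -0.0, -1.0]]
contact_force: [1.0, 1.8, -1.0]
width: 0.7
grasp_force: 1.1
clock: 8.88
tcp_pos: [0.5326, 0.0613, 0.0122]
tool_rot: [[-0.061, 0.998, -0.0], [0.998, 0.061, -0.0], [-0.0, -0.0, -1.0]]
contact_force: [-0.3, 1.2, -1.4]
width: 0.699
grasp_force: 1.0
```

```bash
python3 -m creep '[[0.4,[-0.12,0,0],0],[0.4,[-0.12,0,0],0],[0.4,[-0.12,0,0],0],[0.4,[-0.12,0,0],0],[0.4,[-0.12,0,0],0]]'
python3 -m creep '[[0.4,[-0.1,0,0],0],[0.4,[-0.1,0,0],0],[0.4,[-0.1,0,0],0],[0.4,[-0.1,0,0],0],[0.4,[-0.1,0,0],0]]'
python3 -m creep '[[0.4,[-0.08,0,0],0],[0.4,[-0.08,0,0],0],[0.4,[-0.08,0,0],0],[0.4,[-0.08,0,0],0],[0.4,[-0.08,0,0],0]]'
python3 - <<'E'
from workcell import bot
from h import *
im=bot.get_image("top");s=bot.get_image("scene")
a=cv2.resize(im["color"][160:250,260:370,::-1],(600,491));b=cv2.resize(s["color"][150:240,130:270,::-1],(764,491))
cv2.imwrite("pics/t5.png",cv2.resize(np.hstack([a,b]),(800,288)))
E
```

```text
clock: 9.3
tcp_pos: [0.5336, 0.0435, 0.0121]
tool_rot: [[-0.061, 0.998, -0.0], [0.998, 0.061, 0.0], [0.0, -0.0, -1.0]]
contact_force: [-0.6, 1.8, -1.5]
width: 0.702
grasp_force: 0.9
clock: 9.72
tcp_pos: [0.5343, 0.0301, 0.0122]
tool_rot: [[-0.062, 0.998, -0.0], [0.998, 0.062, 0.003], [0.003, -0.0, -1.0]]
contact_force: [0.6, 10.4, 0.3]
width: 0.7
grasp_force: 5.2
clock: 10.13
tcp_pos: [0.535, 0.0183, 0.0122]
tool_rot: [[-0.062, 0.998, -0.0], [0.998, 0.062, 0.003], [0.003, -0.0, -1.0]]
contact_force: [-1.0, 11.4, 1.2]
width: 0.699
grasp_force: 5.5
```

View pics/t5.png

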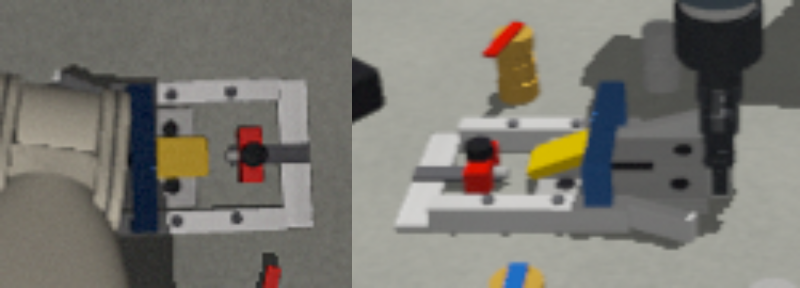

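The plate's front edge is under the raised jaw and centred, at composite x of about 193. The screw tip is at x of about 228, so roughly 35 mm remain. I'll continue slowly and watch the force.

```bash
python3 -m creep '[[0.4,[-0.06,0,0],0],[0.4,[-0.06,0,0],0],[0.4,[-0.06,0,0],0],[0.4,[-0.06,0,0],0],[0.4,[-0.06,0,0],0]]' | grep -E "clock|tcp|force"
python3 -m creep '[[0.4,[-0.05,0,0],0],[0.4,[-0.05,0,0],0],[0.4,[-0.05,0,0],0],[0.4,[-0.05,0,0],0],[0.4,[-0.05,0,0],0]]'| grep -E "clock|tcp|force"
```

```text
clock: 10.65
tcp_pos: [0.5356, 0.0092, 0.0122]
contact_force: [-0.2, 9.0, 0.1]
grasp_force: 4.6
clock: 11.07
tcp_pos: [0.5361, 0.0017, 0.0122]
contact_force: [-0.7, 8.8, -0.5]
grasp_force: 4.7
```

```bash
python3 -m creep '[[0.4,[-0.03,0,0],0],[0.4,[-0.03,0,0],0],[0.4,[-0.03,0,0],0],[0.4,[-0.03,0,0],0],[0.4,[-0.03,0,0],0]]' | grep -E "clock|tcp|force"
python3 -m creep '[[0.4,[-0.02,0,0],0],[0.4,[-0.02,0,0],0],[0.4,[-0.02,0,0],0]]' | grep -E "tcp|force"
```

```text
clock: 11.48
tcp_pos: [0.5363, -0.0028, 0.0122]
contact_force: [-0.6, 9.2, -0.2]
grasp_force: 4.7
tcp_pos: [0.5364, -0.0046, 0.0122]
contact_force: [0.7, 9.8, -0.1]
grasp_force: 4.7
```

```bash
cat > ok.sh <<'E'
awk '/tcp|contact/{print} /contact_force/{gsub(/[\[\],]/," ");f=$3} END{exit !(f<12)}'
E
python3 -m creep '[[0.4,[-0.015,0,0],0],[0.4,[-0.015,0,0],0]]' | sh ok.sh &&
python3 -m creep '[[0.4,[-0.015,0,0],0],[0.4,[-0.015,0,0],0]]' | sh ok.sh &&
python3 -m creep '[[0.4,[-0.015,0,0],0],[0.4,[-0.015,0,0],0]]' | sh ok.sh &&
python3 -m creep '[[0.4,[-0.015,0,0],0],[0.4,[-0.015,0,0],0]]' | sh ok.sh &&
python3 -m creep '[[0.4,[-0.015,0,0],0],[0.4,[-0.015,0,0],0]]' | sh ok.sh &&
python3 -m creep '[[0.4,[-0.015,0,0],0],[0.4,[-0.015,0,0],0]]' | sh ok.sh
```

```text
tcp_pos: [0.5365, -0.0055, 0.0122]
contact_force: [-0.9, 9.4, -1.1]
tcp_pos: [0.5365, -0.0064, 0.0122]
contact_force: [0.1, 9.4, 1.0]
tcp_pos: [0.5366, -0.0073, 0.0122]
contact_force: [-1.1, 8.9, 0.2]
tcp_pos: [0.5366, -0.0082, 0.0122]
contact_force: [-0.2, 9.4, 0.7]
tcp_pos: [0.5367, -0.0091, 0.0122]
contact_force: [0.4, 10.2, 1.2]
tcp_pos: [0.5367, -0.01, 0.0122]
contact_force: [-0.3, 9.7, 0.2]
```

```bash
python3 -m creep '[[0.4,[-0.015,0,0],0],[0.4,[-0.015,0,0],0]]' | sh ok.sh &&
python3 -m creep '[[0.4,[-0.015,0,0],0],[0.4,[-0.015,0,0],0]]' | sh ok.sh &&
python3 -m creep '[[0.4,[-0.015,0,0],0],[0.4,[-0.015,0,0],0]]' | sh ok.sh &&
python3 -m creep '[[0.4,[-0.015,0,0],0],[0.4,[-0.015,0,0],0]]' | sh ok.sh &&
python3 -m creep '[[0.4,[-0.015,0,0],0],[0.4,[-0.015,0,0],0]]' | sh ok.sh &&
python3 -m creep '[[0.4,[-0.015,0,0],0],[0.4,[-0.015,0,0],0]]' | sh ok.sh &&
python3 -m creep '[[0.4,[-0.015,0,0],0],[0.4,[-0.015,0,0],0]]' | sh ok.sh &&
python3 -m creep '[[0.4,[-0.015,0,0],0],[0.4,[-0.015,0,0],0]]' | sh ok.sh
```

```text
tcp_pos: [0.5368, -0.0108, 0.0122]
contact_force: [-0.7, 9.4, -0.3]
tcp_pos: [0.5368, -0.0117, 0.0122]
contact_force: [-0.5, 9.3, 0.0]
tcp_pos: [0.5369, -0.0126, 0.0121]
contact_force: [-1.3, 10.2, -0.0]
tcp_pos: [0.5369, -0.0134, 0.0122]
contact_force: [-1.1, 11.5, 0.7]
tcp_pos: [0.5369, -0.0135, 0.0122]
contact_force: [-0.7, 17.6, 1.5]
```

The force rose from 9.4 to 17.6 N while the motion stopped, so about 8 N is on the screw. I'll hold briefly, check, then back off.

```bash
python3 -m creep '[[0.4,[0,0,0],0],[0.4,[0,0,0],0]]' | sh ok.sh
python3 -m creep '[[0.4,[0.05,0,0],0],[0.4,[0.2,0,0],0],[0.4,[0.4,0,0],0],[0.4,[0.3,0,-0.3],0],[0.4,[0,0,-1],0]]' >/dev/null
python3 -m creep '[[0.4,[0,0,-1],0],[0.4,[0.5,0,-1],0],[0.4,[1,0,-1],0],[0.4,[1,0,0],0],[0.4,[1,0,0],0]]' >/dev/null
python3 -m creep '[[0.4,[1,0,0],0],[0.4,[1,0,0],0],[0.4,[1,0,0],0],[0.4,[0,0,0],0],[0.4,[0,0,0],0]]'
python3 - <<'E'
from workcell import bot
from h import *;import pickle
im=bot.get_image("top");s=bot.get_image("scene")
a=cv2.resize(im["color"][160:250,260:370,::-1],(600,491));b=cv2.resize(s["color"][150:240,130:270,::-1],(764,491))
cv2.imwrite("pics/t6.png",cv2.resize(np.hstack([a,b]),(800,288)))
def stop(i):
    hsv=cv2.cvtColor(i["color"],cv2.COLOR_RGB2HSV);H,S=hsv[...,0].astype(int),hsv[...,1]
    m=((H<8)|(H>172))&(S>130);v,u=np.nonzero(m[190:225,325:352]);return u.mean()+325,v.mean()+190,len(u)
print(stop(pickle.load(open("d.pkl","rb"))["top"]),stop(im))
E
```

```text
tcp_pos: [0.5369, -0.0135, 0.0122]
contact_force: [-0.4, 14.2, 0.4]
clock: 14.98
tcp_pos: [0.5231, 0.2088, 0.1412]
tool_rot: [[-0.064, 0.998, 0.001], [0.998, 0.064, -0.0], [-0.0, 0.001, -1.0]]
contact_force: [0.2, -0.1, 0.3]
width: 0.699
grasp_force: 0.0
(np.float64(337.632183908046), np.float64(207.77011494252872), 87) (np.float64(337.632183908046), np.float64(207.77011494252872), 87)
```

View pics/t6.png

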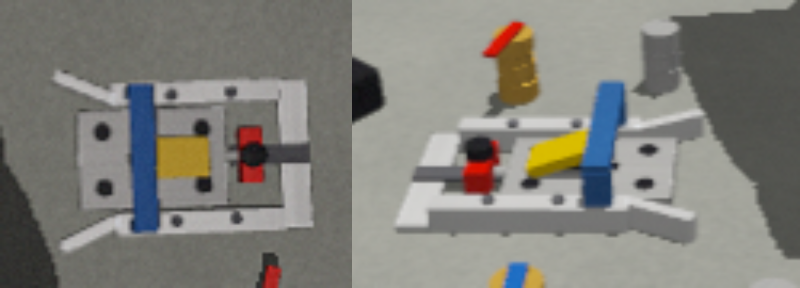

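The plate lies flat and centred under the raised jaw. Its front edge (x of about 225) is at the screw, and the stop's pixels have not moved. I'm handing in.

```bash
python3 -c "
from workcell import bot
print(bot.job_done())"
```

```text
the job is handed in; nothing more can be done
None
```

I pushed the plate flat into the jig and under the sprung jaw, pressed it against the stop's screw with about 8 N (wrist-force estimate), backed the arm clear and handed the job in at about 15 s; the last top picture showed no shift of the stop, and no verdict came back.

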